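Gauge the large round end cap and show it to the inspection camera

TASK

Check the large round end cap: set it fully home in the fit gauge whose nest matches its outline, let go of it there, then take it out again and present it to the inspection camera, spigot away from the lens, with its flat underside squarely facing the lens, centred on the lens's line of sight, 12 cm from the glass. Finish while still holding it steady there in the air. Leave the other things on the bench where they are and do not bump the camera.

Things in the scene. Friction and masses are not known exactly. Their poses are not given: they have to be found in the camera images.
- round_cap_center (a point): Large round end cap, bare aluminium, about 0.13 kg, standing loose on the bench: round flange 62 mm across and 10 mm thick, rim chamfered below; on its middle a round spigot 24 mm across, from 10 to 50 mm above the underside, by which to grip it. This point is on its axis, 25 mm above its underside; z runs from underside to spigot.
- round_cap_face (a point): The same cap: centre of its flat underside; z runs from underside to spigot.
- round_nest (a point): Matching fit gauge: a fixed steel block 95 x 95 mm, 20 mm high, with one blind round nest 65 mm across, 8 mm deep, with a chamfered mouth. This point is the centre of the nest's floor, 12 mm above the bench; the mouth is 8 mm above it. z is up.
- camera_head: Inspection camera: black box, lens barrel 36 mm across with an aluminium collar, between the two cheeks of a fixed metal bracket (base 110 x 100 mm). It looks obliquely up, line of sight 30 degrees off vertical, leaning towards the robot within 20 degrees of yaw. Origin: centre of the front glass, 95 mm above the bench; z runs out of the lens along the line of sight; y is level.
- small_cap_center (a point): Other part, leave alone: small round end cap, aluminium, flange 44 mm across and 10 mm thick, the same spigot (24 mm across, top 50 mm up). Point on its axis, 25 mm up. Loose.
- square_cap_center (a point): Other part, leave alone: square end cap, aluminium, flange 62 x 62 x 10 mm, the same spigot (24 mm across, top 50 mm up). Point on its axis, 25 mm up. Loose.
- small_gauge: Another fit gauge, not matching: like the round one, with a round nest only 47 mm across. Fixed. Origin: centre of its underside.
- square_gauge: Another fit gauge, not matching: like the round one, with a square nest 65 x 65 mm, 8 mm deep. Fixed. Origin: centre of its underside.
- filter_a: White spin-on filter can, 76 mm across, 100 mm high, standing loose. Origin: centre of its underside.
- filter_b: White spin-on filter can, 92 mm across, 130 mm high, standing loose. Origin: centre of its underside.
- carton: Closed cardboard carton 100 x 120 x 90 mm, loose. Origin: centre of its underside.
- wrench: Steel wrench lying loose on the bench near the robot's right side.
Things that resemble listed ones, but are neither listed nor needed, are in the scene too. What is shaped like the part that bears round_cap_center but orange is not meant.

How it is judged:
On the way:
1. the round cap sits fully home in the round nest, let go (horizontal distance between round_cap_face and round_nest below 0.004 m and z of round_cap_face in the frame of round_nest below 0.002 m and angle between round_cap_face's own z axis and vertical below 0.05 rad and contact force between the fingers and round_cap below 0.1 N and linear speed of round_cap below 0.02 m/s), for 0.3 s.
At the end, for the whole second after the job is handed in: The round cap is held still in the fingers in the air: centre of its underside within 20 mm of the line of sight each way across, 95 to 145 mm from the glass and over 130 mm up, its axis within 0.2 rad of the line of sight, spigot up, not touching the camera (x of round_cap_face in the frame of camera_head between -0.02 and 0.02 m and y of round_cap_face in the frame of camera_head between -0.02 and 0.02 m and z of round_cap_face in the frame of camera_head between 0.095 and 0.145 m and angle between the z axis of round_cap_face and the z axis of camera_head, either way round below 0.2 rad and angle between round_cap_face's own z axis and vertical below 0.9 rad and contact force between the fingers and round_cap above 1 N and linear speed of round_cap below 0.03 m/s and angular speed of round_cap below 0.3 rad/s and contact force between round_cap and camera_head below 0.1 N and height (world z) of round_cap_face above 0.13 m); the arm keeps its last pose, push and grip.
It fails at once if another loose thing on the bench was shifted by more than 3 cm (distance of any of small_cap_center, square_cap_center, filter_a, filter_b, carton, wrench from where it was at the start of the episode above 0.03 m).
It fails at once if the camera was bumped (more than 4 N) (contact force between camera_head and the fingers above 4 N or contact force between camera_head and the arm above 4 N or contact force between camera_head and round_cap above 4 N).
It also fails if it takes over 54 s, if anything falls off the work surface, if the arm or the gripper's body presses on something with over 40 N, if the wrist force passes 120 N, or if a joint passes its speed limit or range.

ROBOT

A 7-joint arm with a two-finger parallel gripper is mounted at the origin on the work surface. World frame = base frame: x ahead of the robot, y to its left, z up, the work surface at z = 0. Lengths are in m, angles in rad, forces in N, time in s.
With the tool pointing down it reaches from about 0.35 to 0.9 m from the base axis. Payload 19.9 kg.
Tool frame: the origin (TCP) lies at the very end of the fingers, on their centre line; the grasp point (between the pads) lies 19 mm behind it (grip_point_offset is the distance from the TCP to the grasp point, in m); z points along the fingers, x is the direction in which the jaws open and shut, and the axes are right-handed (so a half turn about z gives the same grasp; the last joint's range is limited). The gripper opens to 94 mm and grips with 3 to 60 N. Pads are 16 mm wide; open, the fingers measure 119 mm over their backs; the gripper's body (75 mm by 177 mm) begins 78 mm behind the grasp point.
Start: joints at [-1.389, 0.417, -0.01, 1.614, 0.005, 1.111, -0.053], TCP at [0.139, 0.609, 0.205] pointing down, gripper open.
Joint ranges: [-2.81, 2.81], [-0.39, 2.02], [-1.27, 1.25], [0.06, 2.57], [-1.19, 4.33], [0.19, 2], [-2.82, 2.82]. Speed limits (rad/s): [1.89, 1.89, 2.39, 2.39, 3.01, 3.01, 3.01].

INTERFACE

Orientations are given as [roll, pitch, yaw] about the fixed x, y, z axes, in that order (R = Rz(yaw) Ry(pitch) Rx(roll)).
In Python, from station import * gives the robot as it stands. Calls block until the motion is done:
- movep(position, orientation): joint-space move of the TCP to a pose.
- move_l(position, rot=None, v=0.15, stop_force=None): straight line of the TCP; rot=None keeps the orientation; v is the mean speed in m/s. With stop_force (N) it stops when the force on the tool has changed by that much, and returns True; else False.
- set_joints(angles): joint-space move.
- set_gripper(opening): finger opening in m; the grip force is fixed at half the most; returns when the fingers have stopped.
- sleep(seconds).
- solve_ik(position, orientation): joint angles nearest the present ones, or None.
- capture(name): name is "scene" or "top" or "wrist"; returns (picture, depth): 480x640x3 uint8, blue, green, red; 480x640 float32, m along the optical axis (not along the pixel's ray), 0 where there is no reading.
- camera_model(name): a dict with "K" (3x3 intrinsics, pixels), "position" and "rotation" of the camera in the world; the wrist camera has in their place "T_tool_cam" (4x4, takes a point from camera to tool coordinates, whose origin is the TCP and whose axes are the tool frame's). Camera axes: x right, y down, z forward; pixel columns grow to the right and rows downward; lengths in m; the calibration is good to about 2 mm. A picture is of the moment at which its call begins: read the wrist's pose just before it. camera_model takes no time and is no camera call.
A pose or a line that the arm cannot do raises PlanningError and nothing moves.
- finish_job(): hands the job in, once; it reports no verdict.
Trained networks look in the newest picture that a camera, given by its name, has taken for a name from the list of things; names that differ only in an ending like _2 or _b are one class to them, and where a whole thing is asked for, a point or a joint stands for the part that bears it (a point fixed in the world has none). Each returns a list of dicts, best first, with "confidence" (0 to 1); they miss things now and then, are a little off and sometimes report something else, mostly with a low value. They report only what shows in the picture. A call takes as long as a camera call. They do not tell look-alikes from the thing itself.
- boxes_of(camera, thing): "bbox" ([left, top, right, bottom] in pixels, round what is visible of it).
- trace(camera, thing): "pixels" (480x640 bool, what is visible of it) and "bbox" ([left, top, right, bottom] in pixels, round what is visible of it).
Readings, each from a call of its own:
- get_time_s(): time.
- get_qpos(): joint angles.
- get_joint_vel(): joint speeds.
- get_tau(): joint torques, N m.
- get_ee_pos(): TCP position.
- get_tool_rot(): TCP orientation.
- get_force(): force on the tool from outside, world axes, zero at the start.
- get_ft_torque(): the same for the moment, N m.
- get_width(): finger opening in m.
Only numpy, scipy, OpenCV 4.12 (cv2) and the standard library are available. Lean on these libraries where they do the work, as an engineer would, in place of code of your own. Each camera call takes 0.05 s, during which the arm holds its last target.

## Working session

There is one attempt and no reset: what is moved stays moved. The work goes in short steps, each a Python script; the robot and the scene stay as the last script left them, time stands still between calls to the robot, and variables do not carry over. Pictures are saved under pics/ and viewed, and the job is handed in when it is done.

```bash
mkdir -p pics; ls
python3 - <<'E'
from station import *
import cv2, numpy as np
print(get_time_s())
for n in ("scene","top"):
    p,d=capture(n); cv2.imwrite(f"pics/{n}0.png",p); np.save(f"{n}_d.npy",d); 
    m=camera_model(n); print(n,m)
    for t in ("round_cap_center","round_nest","camera_head","small_gauge","square_gauge","small_cap_center","square_cap_center","filter_a","carton","wrench"):
        try: print(t,[(b["bbox"],round(b["confidence"],2)) for b in boxes_of(n,t)])
        except Exception as e: print(t,e)
print(camera_model("wrist")); print(get_time_s())
E
```

```text
pics
0.0
scene {'K': array([[605.31365715,   0.        , 318.62994206],
       [  0.        , 605.31365715, 237.98947301],
       [  0.        ,   0.        ,   1.        ]]), 'position': array([ 1.1213922 , -0.96518219,  1.01187915]), 'rotation': array([-2.25737206,  0.008248  ,  0.56714868])}
round_cap_center [([307.5, 181.9, 331.0, 202.2], 0.7)]
round_nest [([301.9, 208.9, 345.8, 243.8], 0.83), ([189.6, 365.2, 271.7, 460.7], 0.61)]
camera_head [([382.0, 241.5, 413.9, 274.0], 0.89), ([302.4, 208.6, 345.5, 247.9], 0.31)]
small_gauge [([266.9, 317.0, 326.0, 363.4], 0.74), ([392.9, 202.5, 430.6, 232.6], 0.41)]
square_gauge [([213.0, 297.2, 271.9, 339.1], 0.74)]
small_cap_center [([270.8, 259.9, 289.9, 290.3], 0.79)]
square_cap_center [([394.0, 203.8, 428.2, 230.0], 0.64)]
filter_a [([428.7, 148.9, 465.8, 202.7], 0.8), ([435.0, 208.1, 468.1, 252.2], 0.59)]
carton [([188.5, 366.1, 271.9, 462.5], 0.82)]
wrench [([97.4, 318.3, 186.7, 344.6], 0.72)]
top {'K': array([[543.87462102,   0.        , 329.8317053 ],
       [  0.        , 543.87462102, 242.32529801],
       [  0.        ,   0.    
[... 740 characters left out ...]
39.8, 220.9], 0.89), ([180.6, 257.3, 206.6, 286.5], 0.36), ([244.0, 251.9, 287.4, 293.9], 0.19)]
wrench [([107.0, 163.3, 156.6, 209.0], 0.72), ([446.8, 306.0, 512.5, 355.0], 0.6)]
{'K': array([[357.37226314,   0.        , 318.94375273],
       [  0.        , 357.37226314, 234.57946726],
       [  0.        ,   0.        ,   1.        ]]), 'T_tool_cam': array([[ 9.99998263e-01, -5.31345129e-04, -1.78632740e-03,
        -2.81125211e-04],
       [ 1.00333782e-03,  9.61226753e-01,  2.75757360e-01,
        -8.05542361e-02],
       [ 1.57054336e-03, -2.75758674e-01,  9.61225617e-01,
        -1.79833778e-01],
       [ 0.00000000e+00,  0.00000000e+00,  0.00000000e+00,
         1.00000000e+00]])}
1.1
```

View pics/scene0.png

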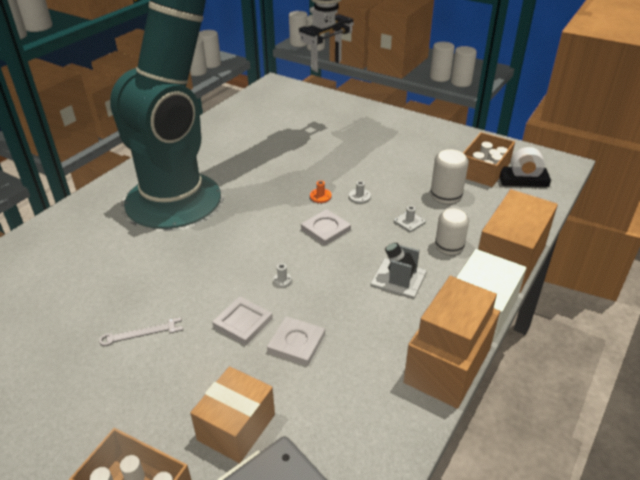

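View pics/top0.png

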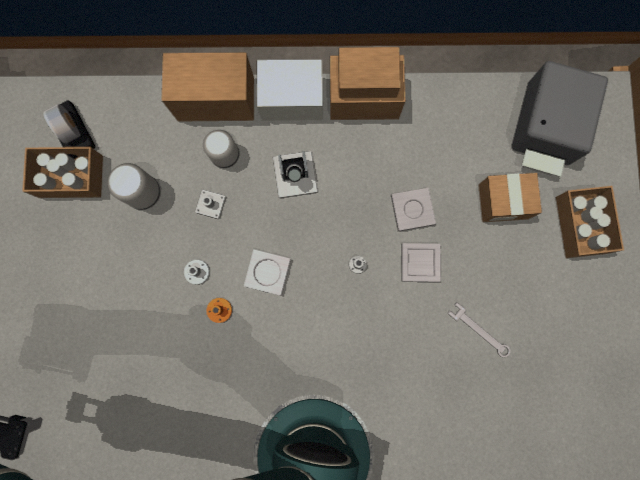

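The top view shows the bare round cap at (196,272), the orange decoy at (219,310), the round nest at (267,272) and the camera at (294,172). Next I'll compute coarse positions.

```bash
cat > h.py <<'E'
import numpy as np, cv2
from scipy.spatial.transform import Rotation as R
from station import *
def cam(n, pose=None):
    m=camera_model(n)
    if n=="wrist":
        p,r=pose; T=np.eye(4);T[:3,:3]=R.from_euler('xyz',r).as_matrix();T[:3,3]=p
        return m["K"],T@m["T_tool_cam"]
    T=np.eye(4);T[:3,:3]=R.from_euler('xyz',m["rotation"]).as_matrix();T[:3,3]=m["position"]
    return m["K"],T
def cloud(n,d,pose=None):
    K,T=cam(n,pose); v,u=np.mgrid[:480,:640]
    P=np.stack([(u-K[0,2])/K[0,0]*d,(v-K[1,2])/K[1,1]*d,d],-1)
    W=P@T[:3,:3].T+T[:3,3]; W[d<=0]=np.nan; return W
def onplane(n,uv,z,pose=None):
    K,T=cam(n,pose); uv=np.atleast_2d(uv)
    r=np.c_[(uv-K[[0,1],[2,2]])/K[0,0],np.ones(len(uv))]@T[:3,:3].T
    return T[:3,3]+r*((z-T[2,3])/r[:,2])[:,None]
E
python3 - <<'E'
from h import *
W=cloud("top",np.load("top_d.npy"))
for n,uv in dict(cap=(196,272),cap_t=(197,271),nest=(267,272),cam=(294,172),orange=(219,310),bench=(320,320),sq=(210,203),fb=(128,180),fa=(218,145)).items(): print(n,W[uv[1],uv[0]], onplane("top",uv,0.03))
a=np.array(get_tool_rot());print(a)
E
```

```text
cap [0.44663347 0.27871498 0.04977798] [[0.44816849 0.28344287 0.03      ]]
cap_t [0.4495574  0.27787323 0.04330752] [[0.45061448 0.28103045 0.03      ]]
nest [0.44773021 0.11038361 0.01181474] [[0.44634353 0.10840828 0.03      ]]
cam [0.6794369  0.03684192 0.10392175] [[0.69898991 0.04116777 0.03      ]]
orange [0.35432405 0.22098696 0.05223759] [[0.35449783 0.22534005 0.03      ]]
bench [ 0.32728851 -0.0211504   0.00640243] [[ 0.32757745 -0.02143061  0.03      ]]
sq [0.61714231 0.24777984 0.04951857] [[0.62117339 0.25198824 0.03      ]]
fb [0.6570703  0.42249998 0.12966009] [[0.68218329 0.45938945 0.03      ]]
fa [0.74920145 0.22027485 0.09925414] [[0.77124869 0.23429362 0.03      ]]
[3.14155085e+00 6.34935963e-05 1.34702634e+00]
```

Run:
```python
from h import *
def look(n,p,rot):
    movep(p,rot); sleep(0.3)
    pose=(np.array(get_ee_pos()),np.array(get_tool_rot())); pic,d=capture("wrist")
    cv2.imwrite(f"pics/{n}.png",pic); np.savez(f"{n}.npz",d=d,p=pose[0],r=pose[1]); print(n,pose,get_time_s())
try:
    look("w1",[.43,.19,.22],[np.pi,0,np.pi/2])
    for t in ("round_cap_center","round_nest"):
        for b in trace("wrist",t)[:3]: print(t,b["bbox"],b["confidence"]); 
    look("w2",[.56,.04,.32],[np.pi,0,np.pi/2])
    for b in trace("wrist","camera_head")[:3]: print(b["bbox"],b["confidence"])
except PlanningError as e: print("PE",e)
```

```text
w1 (array([0.42992776, 0.19026898, 0.21993848]), array([-3.14149833e+00,  1.17679167e-04,  1.57128697e+00])) 3.3
round_cap_center [331.1, 105.3, 386.9, 167.9] 0.68
round_cap_center [379.6, 194.6, 438.9, 252.7] 0.65
round_nest [198.7, 168.9, 299.4, 276.6] 0.77
w2 (array([0.55968503, 0.04075446, 0.31978006]), array([-3.14123088e+00, -1.21238003e-04,  1.57197317e+00])) 4.6417
[300.8, 282.7, 340.4, 319.2] 0.98
```

View pics/w1.png

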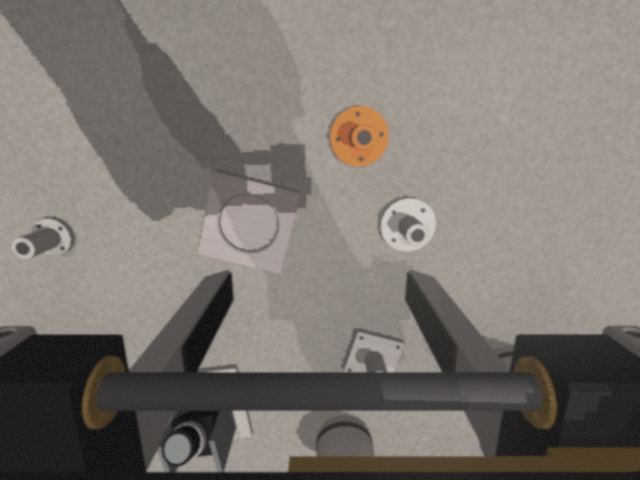

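View pics/w2.png

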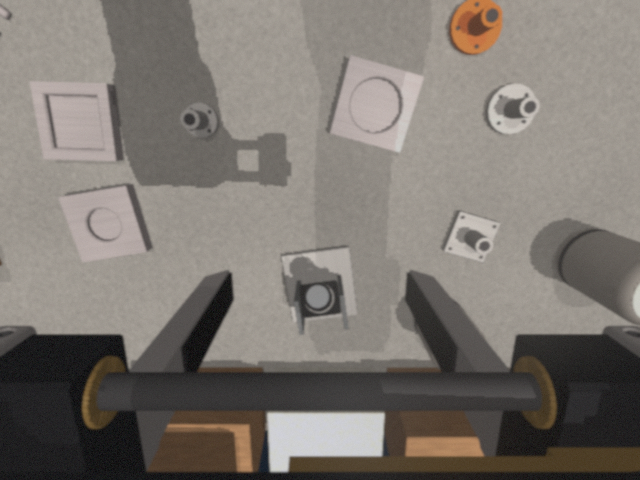

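```bash
python3 - <<'E'
from h import *
from scipy.optimize import least_squares
def circ(P):
    f=lambda q:np.hypot(P[:,0]-q[0],P[:,1]-q[1])-q[2]
    s=least_squares(f,[*P.mean(0)[:2],.03],loss='soft_l1',f_scale=.001); return s.x,np.std(s.fun)
def mid(P): return (P.max(0)+P.min(0))/2, P.max(0)-P.min(0)
for n in ("w1","w2"):
    z=np.load(n+".npz"); W=cloud("wrist",z["d"],(z["p"],z["r"])).reshape(-1,3); W=W[np.isfinite(W[:,0])]
    b=W[(np.abs(W[:,0]-.447)<.1)&(np.abs(W[:,1]-.19)<.2)]
    print(n,"bench z",np.median(b[np.abs(b[:,2])<.006,2]))
    c=W[np.hypot(W[:,0]-.447,W[:,1]-.279)<.05]
    fl=c[(c[:,2]>.0065)&(c[:,2]<.0125)]; sp=c[(c[:,2]>.046)&(c[:,2]<.056)]
    h=cv2.convexHull(fl[:,:2].astype(np.float32))[:,0]
    print(" flange",len(fl),cv2.minEnclosingCircle(h),circ(h),np.median(fl[:,2])," spig",len(sp),sp.mean(0),mid(sp[:,:2]))
    g=W[np.hypot(W[:,0]-.447,W[:,1]-.108)<.08]
    top=g[(g[:,2]>.017)&(g[:,2]<.024)]; fl=g[(g[:,2]>.0095)&(g[:,2]<.0145)&(np.hypot(g[:,0]-.447,g[:,1]-.108)<.042)]
    h=cv2.convexHull(fl[:,:2].astype(np.float32))[:,0]
    print(" nest floor",len(fl),cv2.minEnclosingCircle(h),circ(h),np.median(fl[:,2]),"block",cv2.minAreaRect(top[:,:2].astype(np.float32)),np.median(top[:,2]))
E
python3 - <<'E'
import cv2
a=cv2.imread('pics/w2.png');cv2.imwrite('pics/z2.png',cv2.resize(a[235:345,265:375],None,fx=5,fy=5,interpolation=cv2.INTER_CUBIC))
E
```

```text
w1 bench z 0.0005035345397478852
 flange 1658 ((0.4494834840297699, 0.28882867097854614), 0.03137501701712608) (array([0.44949547, 0.28857405, 0.03078895]), np.float64(0.00022260251837489593)) 0.010362579635903701  spig 425 [0.44893968 0.28824637 0.05041175] (array([0.44928345, 0.28873709]), array([0.02305735, 0.02349512]))
 nest floor 2489 ((0.4465099275112152, 0.11021716147661209), 0.032427866011857986) (array([0.44654053, 0.11022013, 0.03190428]), np.float64(0.00030502238627324853)) 0.012627887633115953 block ((0.44587063789367676, 0.11062248051166534), (0.0952116921544075, 0.0958821102976799), 75.22956848144531) 0.020584945973152136
w2 bench z 0.00035875243582250693
 flange 1335 ((0.44990435242652893, 0.28860703110694885), 0.03142377734184265) (array([0.44972304, 0.28842029, 0.03083431]), np.float64(0.0002367926693886656)) 0.010182322108546082  spig 362 [0.44984495 0.28750795 0.05009375] (array([0.44966541, 0.28808465]), array([0.02366092, 0.02359382]))
 nest floor 2085 ((0.4457979202270508, 0.11108371615409851), 0.032534580677747726) (array([0.4457171 , 0.11116201, 0.0321142 ]), np.float64(0.0001845907705123904)) 0.012499084043384179 block ((0.44597673416137695, 0.11085185408592224), (0.09538636356592178, 0.09516016393899918), 75.28865051269531) 0.020416055712543207
```

Run:
```python
from h import *
z=np.load("w2.npz"); W=cloud("wrist",z["d"],(z["p"],z["r"]))
np.set_printoptions(precision=3,suppress=True,linewidth=200)
for v in range(270,330,6): print(v,[ [round(float(k),3) for k in W[v,u]] for u in range(300,340,6)])
```

```text
270 [[0.673, 0.012, 0.01], [0.673, 0.021, 0.01], [0.673, 0.03, 0.011], [0.673, 0.038, 0.01], [0.673, 0.047, 0.01], [0.673, 0.056, 0.01], [0.673, 0.065, 0.011]]
276 [[0.683, 0.012, 0.01], [0.683, 0.021, 0.01], [0.683, 0.029, 0.009], [0.682, 0.038, 0.011], [0.683, 0.047, 0.011], [0.683, 0.056, 0.01], [0.682, 0.065, 0.011]]
282 [[0.691, 0.012, 0.014], [0.692, 0.021, 0.01], [0.692, 0.029, 0.01], [0.659, 0.039, 0.086], [0.675, 0.047, 0.05], [0.673, 0.055, 0.054], [0.675, 0.063, 0.05]]
288 [[0.682, 0.014, 0.053], [0.665, 0.024, 0.09], [0.665, 0.031, 0.092], [0.665, 0.039, 0.092], [0.665, 0.046, 0.092], [0.68, 0.055, 0.057], [0.681, 0.063, 0.057]]
294 [[0.689, 0.014, 0.057], [0.672, 0.024, 0.093], [0.672, 0.031, 0.094], [0.672, 0.039, 0.094], [0.672, 0.046, 0.095], [0.671, 0.054, 0.095], [0.687, 0.063, 0.062]]
300 [[0.697, 0.014, 0.06], [0.679, 0.024, 0.096], [0.677, 0.031, 0.1], [0.678, 0.039, 0.098], [0.678, 0.046, 0.099], [0.677, 0.053, 0.099], [0.694, 0.063, 0.066]]
306 [[0.705, 0.014, 0.061], [0.694, 0.023, 0.083], [0.684, 0.031, 0.102], [0.685, 0.039, 0.101], [0.684, 0.046, 0.103], [0.693, 0.054, 0.085], [0.701, 0.062, 0.07]]
312 [[0.709, 0.015, 0.072], [0.709, 0.023, 0.071], [0.709, 0.031, 0.072], [0.7, 0.039, 0.087], [0.708, 0.047, 0.072], [0.709, 0.055, 0.072], [0.707, 0.062, 0.074]]
318 [[0.713, 0.015, 0.08], [0.752, 0.02, 0.01], [0.751, 0.029, 0.011], [0.751, 0.038, 0.011], [0.751, 0.047, 0.011], [0.757, 0.057, 0.001], [0.756, 0.066, 0.001]]
324 [[0.721, 0.015, 0.082], [0.768, 0.019, -0.0], [0.766, 0.029, 0.002], [0.768, 0.038, -0.001], [0.768, 0.048, 0.0], [0.768, 0.057, -0.0], [0.767, 0.066, 0.001]]
```

View pics/z2.png

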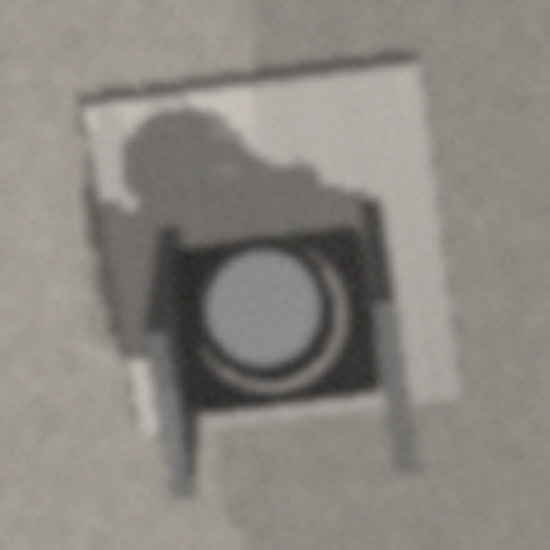

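Run:
```python
from h import *
z=np.load("w2.npz"); W=cloud("wrist",z["d"],(z["p"],z["r"]))
img=cv2.imread("pics/w2.png").astype(int).mean(2)
v,u=np.mgrid[:480,:640]; m=np.hypot(u-317.6,v-296.6)<9
P=W[m]; c=P.mean(0); n=np.linalg.svd(P-c)[2][2]; n*=np.sign(n[2]); print("glass",c,"n",n,"tilt",np.degrees(np.arccos(n[2])),"yaw",np.degrees(np.arctan2(-n[1],-n[0])),"resid",np.std((P-c)@n))
Q=W[225:345,265:375].reshape(-1,3); q=Q[(Q[:,2]>.0065)&(Q[:,2]<.0135)]
r=cv2.minAreaRect(q[:,:2].astype(np.float32)); print("base",r)
# line through front edge
for a in (cv2.boxPoints(r)): print(a)
```

```text
glass [0.6739656  0.0380682  0.09652376] n [-0.48831663 -0.07483275  0.86945208] tilt 29.60496947919887 yaw 8.712589150754356 resid 0.0008867797168737659
base ((0.6982499361038208, 0.04024552181363106), (0.11056980490684509, 0.10003819316625595), 8.051804542541504)
[0.63650393 0.08202785]
[ 0.65051615 -0.01702414]
[ 0.75999594 -0.00153681]
[0.7459837  0.09751519]
```

```bash
cat >> h.py <<'E'
D=[np.pi,0,np.pi/2]
CAP=np.array([.4496,.2885]); NEST=np.array([.4461,.1107])
G=np.array([.6742,.0382,.0955]); YC=np.radians(8.1)
N=np.array([-.5*np.cos(YC),-.5*np.sin(YC),.8660])
def present(dist=.12,off=.0135):
    x=np.array([-np.sin(YC),np.cos(YC),0]); z=-N; y=np.cross(z,x)
    return G+N*(dist+off), R.from_matrix(np.c_[x,y,z]).as_euler('xyz')
E
python3 - <<'E'
from h import *
for d in (.12,.2): print(present(d),solve_ik(*[list(map(float,k)) for k in present(d)]))
movep([*CAP,.10],D); 
move_l([*CAP,.0135],v=.1,stop_force=8); print(get_ee_pos(),get_force())
set_gripper(0.0); print(get_width(),get_force())
move_l([*CAP,.10],v=.12); sleep(.2); print(get_ee_pos(),get_width(),get_force(),get_time_s())
capture("wrist")
cv2.imwrite("pics/w3.png",capture("wrist")[0])
E
```

```text
(array([0.60811592, 0.02879484, 0.211111  ]), array([2.61798118, 0.        , 1.712168  ])) [-0.50406816  0.14378876  0.46053274  2.0995192  -0.26365674  0.40150371
  1.86365129]
(array([0.56851497, 0.02315879, 0.280391  ]), array([2.61798118, 0.        , 1.712168  ])) [-0.5893321  -0.04529298  0.50354436  2.09955407 -0.01628141  0.55902025
  1.64328537]
[0.44992964 0.28868418 0.01400165] [ 0.07045932 -0.1355541   0.56887872]
0.02358322833959496 [-0.78681749  1.15369918  0.1279954 ]
[0.44931988 0.28825591 0.09935806] 0.02372194183244225 [-0.07471885  0.1816957  -1.23492229] 9.1833
```

View pics/w3.png

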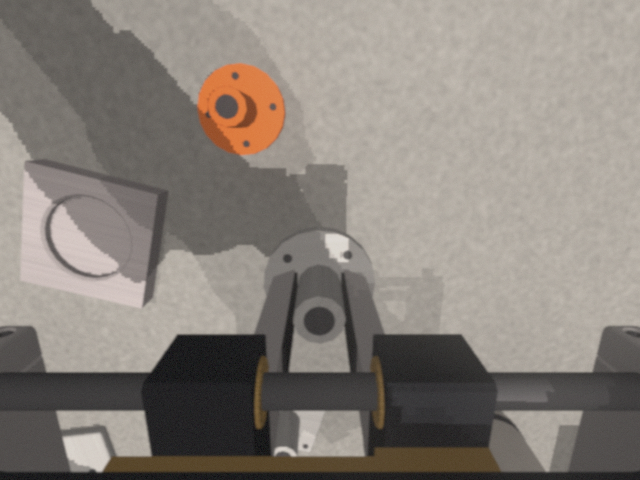

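The cap is held (flange around (319,260), spigot top at (319,319), width 23.7 mm). I'll check where it sits in the hand and then fit it.

Run:
```python
from h import *
p=np.array(get_ee_pos());r=np.array(get_tool_rot());_,d=capture("wrist")
W=cloud("wrist",d,(p,r)).reshape(-1,3);W=W[np.isfinite(W[:,0])]-p
fl=W[(np.hypot(W[:,0],W[:,1])<.045)&(W[:,2]<.001)&(W[:,2]>-.008)]
h=cv2.convexHull(fl[:,:2].astype(np.float32))[:,0]
print(len(fl),np.median(fl[:,2]),cv2.minEnclosingCircle(h),fl.min(0),fl.max(0))
sp=W[(np.hypot(W[:,0],W[:,1])<.02)&(W[:,2]<.042)&(W[:,2]>.028)]
h=cv2.convexHull(sp[:,:2].astype(np.float32))[:,0]
print(len(sp),np.median(sp[:,2]),cv2.minEnclosingCircle(h))
movep([*NEST,.10],D); move_l([*NEST,.045],v=.1)
p=np.array(get_ee_pos());r=np.array(get_tool_rot());pic,d=capture("wrist"); cv2.imwrite("pics/w4.png",pic); np.savez("w4.npz",d=d,p=p,r=r); print(p,get_time_s(),get_force())
```

```text
3904 -0.0029549616973295195 ((-0.00021685403771698475, -0.0007885638624429703), 0.03106573410332203) [-0.03102791 -0.03176179 -0.00793636] [0.02690244 0.03000093 0.00098686]
2816 0.03701518722883375 ((-0.005244562868028879, 7.521867519244552e-05), 0.018222730606794357)
[0.44634183 0.11092233 0.04526847] 10.825 [-0.14146006  0.48688816 -0.64573347]
```

View pics/w4.png

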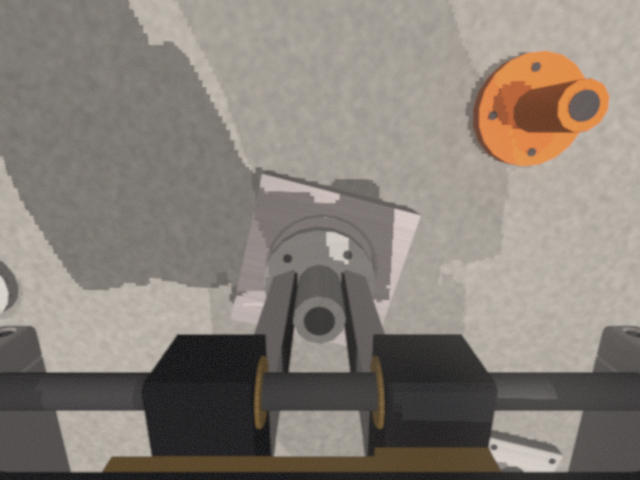

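The cap hangs centred over the nest ring. Lowering it now.

Run:
```python
from h import *
s=move_l([*NEST,.0245],v=.03,stop_force=8); print(s,get_ee_pos(),get_force(),get_time_s())
```

```text
True [0.44604562 0.11074459 0.02510413] [-0.02111154 -0.04936399  4.47172019] 11.4667
```

Contact came at z=0.0251, and seated depth is about 0.0252. Releasing and checking.

Run:
```python
from h import *
set_gripper(.06); print(get_width(),get_force()); sleep(.3)
move_l([*NEST,.10],v=.15); sleep(.3)
p=np.array(get_ee_pos());r=np.array(get_tool_rot());pic,d=capture("wrist"); cv2.imwrite("pics/w5.png",pic)
W=cloud("wrist",d,(p,r)).reshape(-1,3);W=W[np.isfinite(W[:,0])]
q=np.hypot(W[:,0]-NEST[0],W[:,1]-NEST[1])
fl=W[(q<.029)&(q>.014)&(W[:,2]>.015)&(W[:,2]<.03)]
A=np.c_[fl[:,:2]-NEST,np.ones(len(fl))]; print("flange plane",np.linalg.lstsq(A,fl[:,2],rcond=None)[0],len(fl))
b=W[(q<.06)&(q>.036)&(W[:,2]>.014)&(W[:,2]<.026)]; print("block top",np.median(b[:,2]),get_time_s())
sp=W[(q<.02)&(W[:,2]>.055)&(W[:,2]<.068)]; print("spigot",len(sp),np.median(sp[:,2]),(sp.max(0)+sp.min(0))/2)
```

```text
0.05997322098304692 [ 0.16994913 -0.13261186 -0.84042331]
flange plane [-0.00161588 -0.0011733   0.02259138] 2794
block top 0.020534375778706426 13.5
spigot 1075 0.06265403709421677 [0.44570601 0.1098596  0.0601319 ]
```

View pics/w5.png

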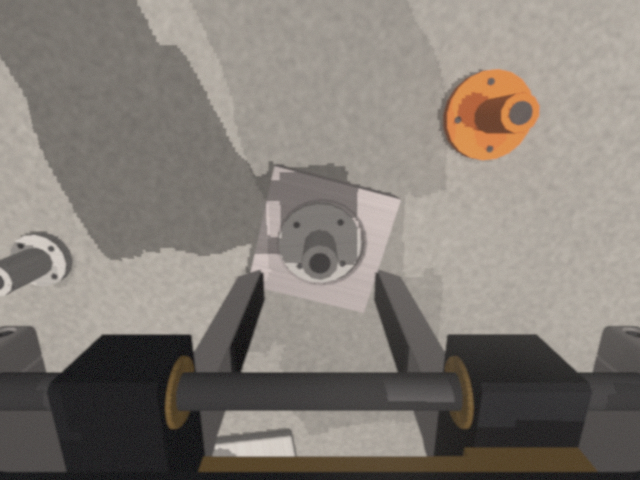

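The flange is 2.06 mm above the block and level, so the cap is fully home (10 mm flange, 8 mm nest). Now regrasping and presenting it.

Run:
```python
from h import *
move_l([*NEST,.0255],v=.1,stop_force=8); set_gripper(0.0); print(get_width())
move_l([*NEST,.05],v=.05); move_l([*NEST,.25],v=.2); print(get_width(),get_force())
P,r=present(.2,.0135)
movep(list(P),list(r)); sleep(.2); print(get_ee_pos(),P,get_qpos(),get_width())
p=np.array(get_ee_pos());rr=np.array(get_tool_rot());pic,d=capture("wrist"); cv2.imwrite("pics/w6.png",pic); 
pic,d=capture("top"); cv2.imwrite("pics/t6.png",pic); cv2.imwrite("pics/s6.png",capture("scene")[0])
print(get_time_s())
```

```text
0.023341407391971512
0.023727642956922083 [ 0.29573495 -0.77196869 -0.65974832]
[0.56838437 0.02403032 0.27991559] [0.56851497 0.02315879 0.280391  ] [-0.64529499 -0.04741683  0.55635531  2.10046771 -0.00848944  0.56016426
  1.63643718] 0.023840743071538953
17.8333
```

View pics/w6.png

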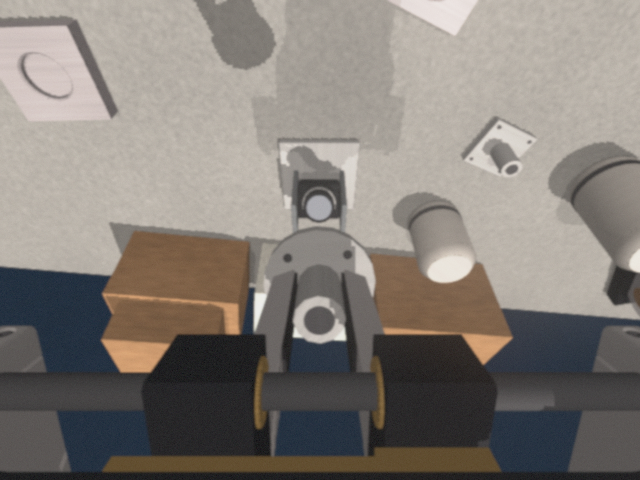

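View pics/s6.png

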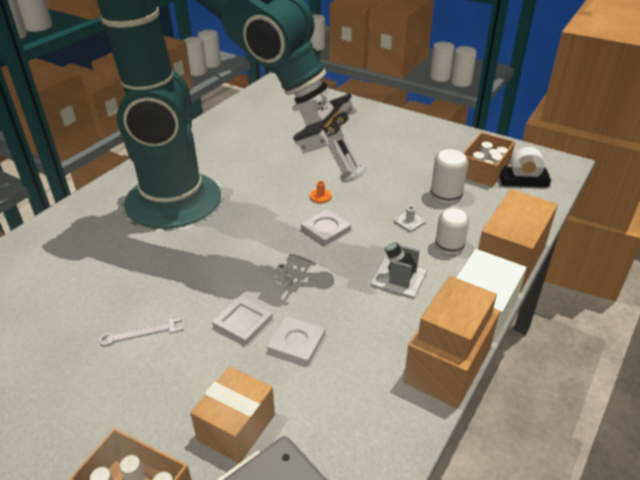

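The cap is held aligned above the lens: the glass is at (318,206) and the base edges are level in the image, which confirms the yaw. Approaching to 12 cm and checking.

Run:
```python
from h import *
P,r=present(.12,.0131)
move_l(list(P),list(r),v=.06); sleep(.5)
p=np.array(get_ee_pos());rr=np.array(get_tool_rot());pic,d=capture("wrist"); cv2.imwrite("pics/w7.png",pic)
cv2.imwrite("pics/s7.png",capture("scene")[0])
T=R.from_euler('xyz',rr).as_matrix()
W=cloud("wrist",d,(p,rr)).reshape(-1,3);W=W[np.isfinite(W[:,0])]
t=(W-p)@T
q=np.hypot(t[:,0],t[:,1]); fl=t[(q<.029)&(q>.014)&(np.abs(t[:,2]-.003)<.004)]
A=np.c_[fl[:,:2],np.ones(len(fl))]; print("flange plane in tool",np.linalg.lstsq(A,fl[:,2],rcond=None)[0],len(fl))
f=p+T[:,2]*.0131; x=T[:,0]
xc=np.array([N@[0,0,1]*-np.cos(YC),-.866*np.sin(YC),-.5]); yc=np.cross(N,xc)
print("face in cam",(f-G)@xc,(f-G)@yc,(f-G)@N,"ang",np.arccos(-T[:,2]@N),"z",f[2]); 
g=W[np.linalg.norm(W-G,axis=1)<.016]; print("glass seen",len(g),g.mean(0) if len(g) else None)
print(get_width(),get_force(),np.abs(get_joint_vel()).max(),get_time_s())
```

```text
flange plane in tool [ 0.00265028 -0.00123799  0.00303136] 2784
face in cam -3.1053097653319095e-05 -6.135277929648516e-06 0.12002406931370364 ang 0.006633802426021553 z 0.1994609448560677
glass seen 544 [0.66874321 0.03762981 0.09307178]
0.023524906728979986 [ 0.0848773   0.51119742 -0.57410213] 0.00164287704495725 19.925
```

View pics/w7.png

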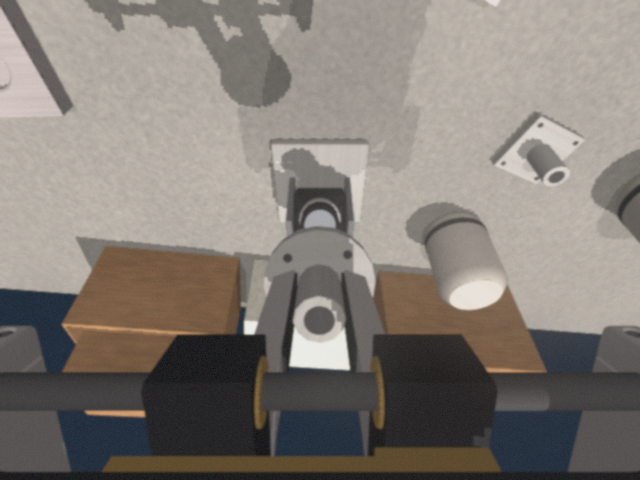

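View pics/s7.png

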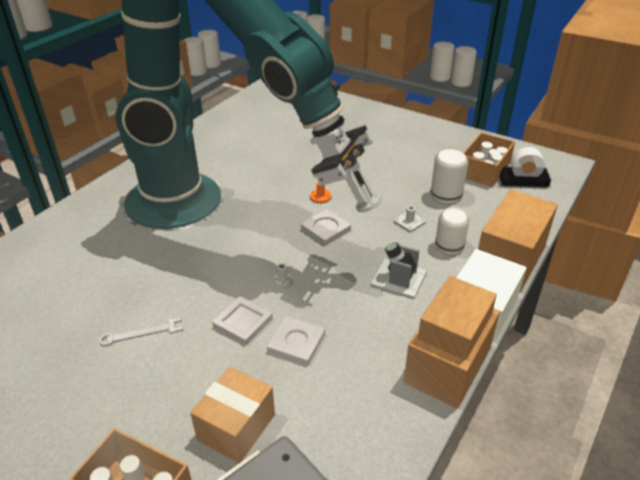

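The cap is square in the fingers, centred on the lens in the image (x≈319) and steady. The other objects look unmoved.

```bash
python3 -c "
from station import *
finish_job(); print(get_width(),get_time_s())"
```

```text
the job is handed in; nothing more can be done
the job is handed in; nothing more can be done
```

I set the bare round cap in the round nest, let go and backed off, then picked it up again and handed the job in with it held in front of the camera. The finish call gives no verdict, so what follows is from my own checks.

- **In the nest:** after letting go, the flange sat level and 2.06 mm above the block, where 2 mm is expected. That means it was fully home.
- **In front of the camera:** the computed position of the underside is 120 mm from the glass, within 0.1 mm of the line of sight and 0.007 rad off square, at a height of 0.199 m. That uses my measured lens pose, and the calibration is good to about 2 mm. The grip was steady at 23.5 mm, and the cap sat square in the fingers.
- **Surroundings:** in the last scene picture the other things look unmoved. No bump showed in the force readings I took.
- **Time:** 19.9 s on the clock at the last check.

**One disagreement:** at the final pose, the lens position re-measured by the wrist camera came out about 6 mm off my earlier value. The cap hid part of the glass in that view, so I kept the earlier unobstructed measurement.

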